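# Cream jars by height on the clip-on shelf

## Task

Tidy the changing table: stand the four cream jars upright on the clip-on shelf in order of height, each centred on its own round mark, with the tallest on the mark at the orange clamp's end and stepping down to the shortest at the far end. Set each jar down gently (no dropping), never tip one over, leave the nasal bulb where it stands, and let go of everything when you are done.

Things in the scene. Friction and masses are not known exactly. Their poses are not given: they have to be found in the camera images.
- jar_a_center (a point): Centre (half-way up, on the axis) of the tallest cream jar: closed upright round white plastic jar with a white lid, 60 mm in diameter over its whole height, 76 mm tall; loose, starts standing on the table top (z = 0). Its z axis points up along the jar.
- jar_b_center (a point): Centre (half-way up, on the axis) of the second tallest cream jar: closed upright round white plastic jar with a sand-yellow lid, 52 mm in diameter over its whole height, 64 mm tall; loose, starts standing on the table top (z = 0). Its z axis points up along the jar.
- jar_c_center (a point): Centre (half-way up, on the axis) of the third tallest cream jar: closed upright round white plastic jar with a sage-green lid, 44 mm in diameter over its whole height, 52 mm tall; loose, starts standing on the table top (z = 0). Its z axis points up along the jar.
- jar_d_center (a point): Centre (half-way up, on the axis) of the shortest cream jar: closed upright round white plastic jar with a blue lid, 36 mm in diameter over its whole height, 40 mm tall; loose, starts standing on the table top (z = 0). Its z axis points up along the jar.
- mark_1: Round mark 1 of four in a row on the clip-on shelf: black ring 68 mm across, pale middle, black centre dot, flat (under 2 mm). Origin: its centre, on the shelf top 30 mm above the table. y axis along the row, x axis across it, away from the robot. Marks are 95 mm apart, numbered 1 to 4 towards -y: mark 1 is the +y end.
- mark_2: Round mark 2 of four in a row on the clip-on shelf: black ring 68 mm across, pale middle, black centre dot, flat (under 2 mm). Origin: its centre, on the shelf top 30 mm above the table. y axis along the row, x axis across it, away from the robot. The grey shelf board ends 45 mm beyond the mark centres on the side away from the robot and 68 mm beyond the end marks.
- mark_3: Round mark 3 of four in a row on the clip-on shelf: black ring 68 mm across, pale middle, black centre dot, flat (under 2 mm). Origin: its centre, on the shelf top 30 mm above the table. y axis along the row, x axis across it, away from the robot. On the side of the robot a white board 75 mm high stands 76 mm from the mark centres, with a lip 42 mm high in front of it.
- mark_4: Round mark 4 of four in a row on the clip-on shelf: black ring 68 mm across, pale middle, black centre dot, flat (under 2 mm). Origin: its centre, on the shelf top 30 mm above the table. y axis along the row, x axis across it, away from the robot. The shelf stays fixed during a run; mark 4 is the -y end of the row.
- clamp: Orange spring clamp on the white board at one end of the row only, beyond mark 1 or mark 4 (the other end has a small white night light, 110 mm high). 34 mm long, top 120 mm above the table; fixed. Origin at table height on the line of the row, 63 mm beyond the nearest end mark; the clamp itself sits 85 mm nearer the robot than that.
- bulb_center (a point): Centre (half-way up) of the turquoise nasal bulb: standing on the table, pear-shaped, 48 mm wide, 68 mm tall, light and loose. To be left where it is.

How it is judged:
By the outcome, as a careful person would: the job done as asked, in the order asked, and still so for the second after the job is handed in, with the robot touching nothing.
It also fails if it takes over 115 s, if anything falls off the work surface, if the arm or the gripper's body presses on something with over 40 N, if the wrist force passes 120 N, or if a joint passes its speed limit or range.

## Robot

A 6-joint arm with a two-finger parallel gripper is mounted at the origin on the work surface. World frame = base frame: x ahead of the robot, y to its left, z up, the work surface at z = 0. Lengths are in m, angles in rad, forces in N, time in s.
With the tool pointing down it reaches from about 0.35 to 0.775 m from the base axis. Payload 7.3 kg.
Tool frame: the origin (TCP) lies between the finger pads; the fingertips stand robot.tcp_to_tips ahead of it and the grasp point (between the pads) lies 2 mm behind it (robot.tcp_to_tips is the distance from the TCP to the fingertips, in m); y points along the fingers, x is the direction in which the jaws open and shut, and the axes are right-handed (so a half turn about y gives the same grasp; the last joint's range is limited). The gripper opens to 92 mm and grips with 3 to 60 N. Pads are 19 mm wide; open, the fingers measure 130 mm over their backs; the gripper's body (75 mm by 190 mm) begins 47 mm behind the grasp point.
Start: joints at [0.955, 0.342, 1.524, -0, 1.275, -0.146], TCP at [0.238, 0.468, 0.244] pointing down, gripper open.
Joint ranges: [-2.53, 2.53], [-0.77, 2.02], [0.04, 2.7], [-1, 4.14], [0.28, 2.66], [-3.11, 3.11]. Speed limits (rad/s): [2.57, 2.57, 3.14, 3.14, 3.14, 3.14].

## Interface

Orientations are given as [roll, pitch, yaw] about the fixed x, y, z axes, in that order (R = Rz(yaw) Ry(pitch) Rx(roll)).
In Python, from cell import status, read_camera, get_calibration, robot gives the robot as it stands.
- The arm moves only by the shell command python3 -m creep 'ROWS' [FORCE]. ROWS is JSON, a list of rows, each an object of numbers: "dx", "dy", "dz": the shift along the tool's x, y, z in m; "rx", "ry", "rz": the turn, a rotation vector about the tool's x, y, z in rad; "gripper": the opening, from 0 (shut) to 1 (fully open). A call has 1 to 20 rows; each row is the pose to reach, as a shift and turn from the pose commanded when the call began, along the tool's axes at that moment; what a row does not reach only later rows make up. A row lasts 1/8 s, in which the tool goes at most 62.5 mm and 10.7 degrees, less where a joint would pass 70% of its speed; a pose out of reach is approached as far as the arm can. A call with a gripper value outside its range is refused whole. The fingers move at their own pace and stop on an object; FORCE is the grip in N (left out, the last holds). Time passes only in rows, so rows that repeat a pose let the fingers close. It gives the time, the measured TCP pose, the force and the opening at its end, in the units of the state.
- status.observe(): the state, without advancing time (a new reading comes with each control period).
- read_camera(name): name is "scene" or "top"; returns (picture, depth): 480x640x3 uint8, red, green, blue; 480x640 float32, m along the optical axis (not along the pixel's ray), 0 where there is no reading.
- get_calibration(name): a dict with "fx", "fy", "cx", "cy" (pixels), "xyz" and "rotation" of the camera in the world. Camera axes: x right, y down, z forward; pixel columns grow to the right and rows downward; lengths in m; the calibration is good to about 2 mm. A picture is of the moment at which its call begins. get_calibration takes no time and is no camera call.
- robot.hand_in(): hands the job in, once; it reports no verdict.
The state is a dict: "time": time; "qpos": joint angles; "qvel": joint speeds; "joint_efforts": joint torques, N m; "tool_pos": TCP position; "tool_rot": TCP orientation; "contact_force": force on the tool from outside, world axes, zero at the start; "torque": the same for the moment, N m; "opening": finger opening in m.
Only numpy, scipy, OpenCV 4.12 (cv2) and the standard library are available. Lean on these libraries where they do the work, as an engineer would, in place of code of your own. Each camera call takes 0.05 s, during which the arm holds its last target.

## Working session

There is one attempt and no reset: what is moved stays moved. The work goes in short steps, Python scripts to look and compute and a shell command to move; the robot and the scene stay as the last step left them, time stands still between calls to the robot, and variables do not carry over. Pictures are saved under pics/ and viewed, and the job is handed in when it is done.

```bash
ls; mkdir -p pics; python3 - <<'E'
from cell import status, read_camera, get_calibration, robot
import cv2,numpy as np
print(status.observe()); print(robot.tcp_to_tips)
for n in("scene","top"):
    p,d=read_camera(n); cv2.imwrite(f"pics/{n}0.png",p[:,:,::-1]); np.savez(f"/tmp/{n}0.npz",p=p,d=d); print(n,get_calibration(n),(d>0).mean())
E
```

```text
pics
{'time': 0.0, 'qpos': array([ 9.55028279e-01,  3.42718114e-01,  1.52501405e+00,  3.18931778e-05,
        1.27540042e+00, -1.45995542e-01]), 'qvel': array([-3.43725699e-04, -1.28830099e-03,  1.26647786e-03,  7.27353344e-05,
        4.72048338e-04,  5.59569689e-04]), 'joint_efforts': array([ 2.37043561e-03, -4.31246209e+01, -2.44228417e+01,  7.20440643e-02,
        5.58807410e-02, -1.31952056e-04]), 'tool_pos': array([0.23740704, 0.46782963, 0.24304837]), 'tool_rot': array([-1.57054213e+00,  1.51911885e-03,  1.10101471e+00]), 'contact_force': array([-0.46409641,  0.0877017 , -1.08815852]), 'torque': array([-0.03901948, -0.01219164, -0.04045118]), 'opening': 0.09193010660461857}
0.017
scene {'fx': 461.1106462830117, 'fy': 461.1106462830117, 'cx': 321.65916818122344, 'cy': 246.10647948234885, 'xyz': array([1.01405988, 0.43143556, 0.53726391]), 'rotation': array([-2.26704497, -0.0134166 ,  2.32677043])} 0.9960221354166666
top {'fx': 546.3537399225688, 'fy': 546.3537399225688, 'cx': 320.6618674432366, 'cy': 232.23018645304225, 'xyz': array([0.45636511, 0.03237103, 0.94818315]), 'rotation': array([-3.02420684, -0.01210407, -1.59636322])} 0.9960416666666667
```

View pics/scene0.png

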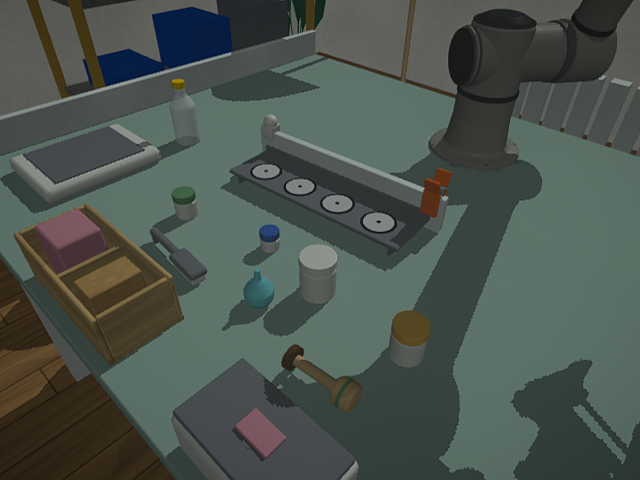

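View pics/top0.png

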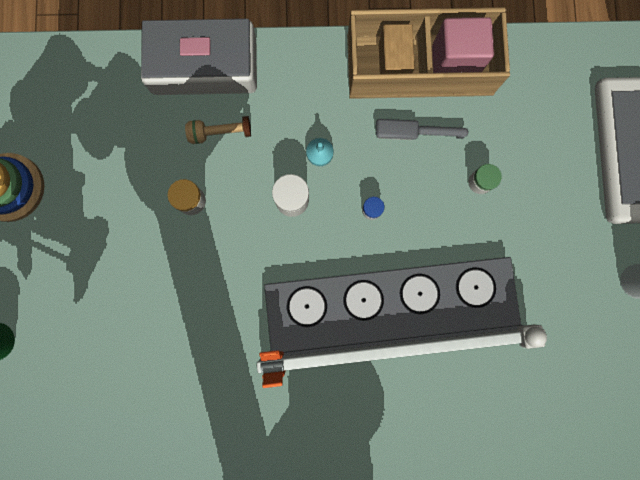

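The scene view shows the white jar at (318,273), yellow (410,338), blue (269,238), green (184,203), bulb (258,290) and the clamp at (435,195). In the top view the marks are at (307,307), (363,300), (420,293) and (476,288). The orange clamp (272,368) is at the left, which is the +y end, so mark 1 is the place for the tallest jar.

```bash
cat > h.py <<'E'
import numpy as np,cv2
from scipy.spatial.transform import Rotation as Ro
from cell import status, read_camera, get_calibration, robot
def cal(n):
    c=get_calibration(n); return c,Ro.from_euler('xyz',c['rotation']).as_matrix()
def ray(n,u,v):
    c,R=cal(n); return np.array(c['xyz']),R@np.array([(u-c['cx'])/c['fx'],(v-c['cy'])/c['fy'],1])
def onplane(n,u,v,z):
    o,d=ray(n,u,v); return o+d*(z-o[2])/d[2]
def tri(p1,p2):
    o1,d1=ray('top',*p1);o2,d2=ray('scene',*p2)
    A=np.stack([d1,-d2],1);s=np.linalg.lstsq(A,o2-o1,rcond=None)[0]
    a,b=o1+s[0]*d1,o2+s[1]*d2; return (a+b)/2,np.linalg.norm(a-b)
def cloud(n,d):
    c,R=cal(n);v,u=np.mgrid[0:480,0:640]
    P=np.stack([(u-c['cx'])/c['fx']*d,(v-c['cy'])/c['fy']*d,d],-1)@R.T+c['xyz']; P[d==0]=np.nan; return P
E
cat > m.py <<'E'
from h import *
import sys
tag=sys.argv[1]
D={n:np.load(f'/tmp/{n}{tag}.npz') for n in('top','scene')}
seeds={'a':((290,190),(318,258)),'b':((184,194),(410,326)),'c':((488,177),(184,194)),'d':((374,207),(269,232)),'bulb':((319,152),(259,292))}
for k,(t,s) in seeds.items():
    for n,(u,v) in (('top',t),('scene',s)):
        P=cloud(n,D[n]['d']); 
        w=P[v-30:v+31,u-30:u+31].reshape(-1,3); z0=np.nanmedian(P[v-2:v+3,u-2:u+3,2])
        m=abs(w[:,2]-z0)<.004; q=w[m][:,:2].astype(np.float32)
        q=q[np.linalg.norm(q-np.median(q,0),axis=1)<.045]
        (c,r)=cv2.minEnclosingCircle(q); print(k,n,'z',z0.round(4),'c',np.round(c,4),'r',round(r,4),len(q))
# marks
for n in('top','scene'):
    g=cv2.cvtColor(D[n]['p'],cv2.COLOR_RGB2GRAY)
    b=(g>110).astype(np.uint8); 
    cs,_=cv2.findContours(b,cv2.RETR_LIST,cv2.CHAIN_APPROX_NONE)
    P=cloud(n,D[n]['d'])
    for c in cs:
        if len(c)>30 and 300<cv2.contourArea(c)<2500:
            e=cv2.fitEllipse(c); u,v=e[0]
            if cv2.contourArea(c)/(np.pi*e[1][0]*e[1][1]/4)>.95 and min(e[1])>12 :print(n,np.round(e[0],1),np.round(e[1],1),'depthz',P[int(v)+4,int(u)+5].round(4),'z30',onplane(n,u,v,.031).round(4))
E
python3 m.py 0
```

```text
a top z 0.0767 c [0.6256 0.0672] r 0.0301 1038
a scene z 0.0739 c [0.6287 0.0675] r 0.0309 833
b top z 0.0646 c [0.6283 0.2435] r 0.0262 753
b scene z 0.0618 c [0.6313 0.2439] r 0.0263 939
c top z 0.0526 c [ 0.6496 -0.2647] r 0.0221 513
c scene z 0.0486 c [ 0.6539 -0.265 ] r 0.0232 260
d top z 0.0399 c [ 0.6044 -0.0715] r 0.0179 341
d scene z 0.0372 c [ 0.6076 -0.0705] r 0.0184 225
bulb top z 0.0487 c [0.7043 0.0167] r 0.0142 116
bulb scene z 0.0355 c [0.7096 0.0183] r 0.0201 186
top [306.5 306.1] [33.8 34.7] depthz [0.4345 0.0379 0.0318] z30 [0.4412 0.0452 0.031 ]
top [363.2 299.7] [33.9 34.5] depthz [ 0.4436 -0.0573  0.0316] z30 [ 0.4492 -0.0495  0.031 ]
top [419.6 293.3] [33.5 34.5] depthz [ 0.4511 -0.151   0.0328] z30 [ 0.4574 -0.1442  0.031 ]
top [475.6 287. ] [33.2 34.5] depthz [ 0.4587 -0.2461  0.0301] z30 [ 0.4655 -0.2389  0.031 ]
top [370.7 197.8] [24.2 45.3] depthz [ 0.6142 -0.0746  0.0385] z30 [ 0.6212 -0.0683  0.031 ]
scene [378.2 221.7] [17.1 30.5] depthz [0.4436 0.0572 0.0276] z30 [0.4457 0.0472 0.031 ]
scene [337.  203.2] [15.5 28.6] depthz [ 0.4545 -0.0332  0.0288] z30 [ 0.4543 -0.0463  0.031 ]
```

```bash
cat > g.py <<'E'
from h import *
import sys
# usage g.py x y z [yaw]: shift in current tool axes to reach
x,y,z=map(float,sys.argv[1:4]); s=status.observe()
R=Ro.from_euler('xyz',s['tool_rot'])
yaw=float(sys.argv[4]) if len(sys.argv)>4 else 1.656
T=Ro.from_euler('xyz',[-np.pi/2,0,yaw])
print('pos',s['tool_pos'].round(4),'rot',s['tool_rot'].round(4),'t',s['time'],'F',s['contact_force'].round(1),'open',round(s['opening'],4))
print('d',(R.inv().apply(np.array([x,y,z])-s['tool_pos'])).round(4),'r',(R.inv()*T).as_rotvec().round(4))
E
python3 g.py .627 .0674 .17
```

```text
pos [0.2375 0.4678 0.2431] rot [-1.5706e+00  1.4000e-03  1.1010e+00] t 0.1 F [-0.  -0.9 -0.1] open 0.092
d [-0.1806  0.0733 -0.5286] r [-0.0006 -0.555  -0.0013]
```

```bash
python3 -m creep '[{"dx":-0.01,"dz":-0.03,"ry":-0.04,"gripper":1},{"dx":-0.025,"dz":-0.075,"ry":-0.09,"gripper":1},{"dx":-0.042,"dz":-0.123,"ry":-0.14,"gripper":1},{"dx":-0.06,"dz":-0.175,"ry":-0.2,"gripper":1},{"dx":-0.078,"dz":-0.228,"ry":-0.25,"gripper":1},{"dx":-0.096,"dz":-0.28,"ry":-0.31,"gripper":1},{"dx":-0.114,"dz":-0.333,"ry":-0.36,"gripper":1},{"dx":-0.132,"dy":0.01,"dz":-0.386,"ry":-0.42,"gripper":1},{"dx":-0.15,"dy":0.025,"dz":-0.438,"ry":-0.47,"gripper":1},{"dx":-0.165,"dy":0.04,"dz":-0.482,"ry":-0.52,"gripper":1},{"dx":-0.176,"dy":0.055,"dz":-0.515,"ry":-0.555,"gripper":1},{"dx":-0.181,"dy":0.068,"dz":-0.529,"ry":-0.555,"gripper":1},{"dx":-0.181,"dy":0.073,"dz":-0.529,"ry":-0.555,"gripper":1},{"dx":-0.181,"dy":0.073,"dz":-0.529,"ry":-0.555,"gripper":1}]' 20; python3 g.py .627 .0674 .053; python3 - <<'E'
from h import *
for n in("scene","top"):
    p,d=read_camera(n); cv2.imwrite(f"pics/{n}1.png",p[:,:,::-1]); np.savez(f"/tmp/{n}1.npz",p=p,d=d)
cv2.imwrite("pics/both1.png",np.hstack([cv2.imread("pics/scene1.png")[150:450,150:550],cv2.imread("pics/top1.png")[50:350,150:550]]))
E
```

```text
pos [0.2375 0.4678 0.2431] rot [-1.5706e+00  1.4000e-03  1.1010e+00] t 0.1 F [-0.  -0.9 -0.1] open 0.092
d [-0.1805  0.1903 -0.5287] r [-0.0006 -0.555  -0.0013]invalid input at $[0]: expected keys dx, dy, dz, rx, ry, rz, gripper
```

View pics/both1.png

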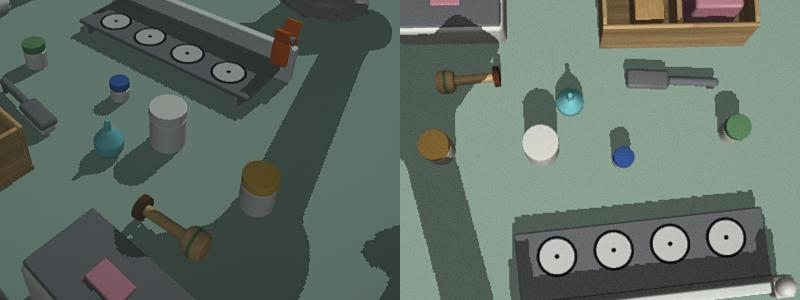

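The call was refused because every row needs all its keys, so nothing moved.

```bash
python3 -m creep '[{"dx":-0.01,"dy":0,"dz":-0.03,"rx":0,"ry":-0.04,"rz":0,"gripper":1},{"dx":-0.025,"dy":0,"dz":-0.075,"rx":0,"ry":-0.09,"rz":0,"gripper":1},{"dx":-0.042,"dy":0,"dz":-0.123,"rx":0,"ry":-0.14,"rz":0,"gripper":1},{"dx":-0.06,"dy":0,"dz":-0.175,"rx":0,"ry":-0.2,"rz":0,"gripper":1},{"dx":-0.078,"dy":0,"dz":-0.228,"rx":0,"ry":-0.25,"rz":0,"gripper":1},{"dx":-0.096,"dy":0,"dz":-0.28,"rx":0,"ry":-0.31,"rz":0,"gripper":1},{"dx":-0.114,"dy":0,"dz":-0.333,"rx":0,"ry":-0.36,"rz":0,"gripper":1},{"dx":-0.132,"dy":0.01,"dz":-0.386,"rx":0,"ry":-0.42,"rz":0,"gripper":1},{"dx":-0.15,"dy":0.025,"dz":-0.438,"rx":0,"ry":-0.47,"rz":0,"gripper":1},{"dx":-0.165,"dy":0.04,"dz":-0.482,"rx":0,"ry":-0.52,"rz":0,"gripper":1},{"dx":-0.176,"dy":0.055,"dz":-0.515,"rx":0,"ry":-0.555,"rz":0,"gripper":1},{"dx":-0.181,"dy":0.068,"dz":-0.529,"rx":0,"ry":-0.555,"rz":0,"gripper":1},{"dx":-0.181,"dy":0.073,"dz":-0.529,"rx":0,"ry":-0.555,"rz":0,"gripper":1},{"dx":-0.181,"dy":0.073,"dz":-0.529,"rx":0,"ry":-0.555,"rz":0,"gripper":1}]' 20; python3 g.py .627 .0674 .053; python3 - <<'E'
from h import *
for n in("scene","top"):
    p,d=read_camera(n); cv2.imwrite(f"pics/{n}1.png",p[:,:,::-1]); np.savez(f"/tmp/{n}1.npz",p=p,d=d)
cv2.imwrite("pics/both1.png",np.hstack([cv2.imread("pics/scene1.png")[150:450,150:550],cv2.imread("pics/top1.png")[50:350,150:550]]))
E
```

```text
time: 1.95
tool_pos: [0.6265, 0.0685, 0.1706]
tool_rot: [-1.57, -0.001, 1.657]
contact_force: [-0.5, -0.1, 0.1]
opening: 0.0917
pos [0.6265 0.0685 0.1706] rot [-1.5698e+00 -5.0000e-04  1.6567e+00] t 1.95 F [-0.5 -0.1  0.1] open 0.0917
d [-0.0012  0.1176 -0.0005] r [-0.001   0.0007  0.0005]
```

View pics/both1.png

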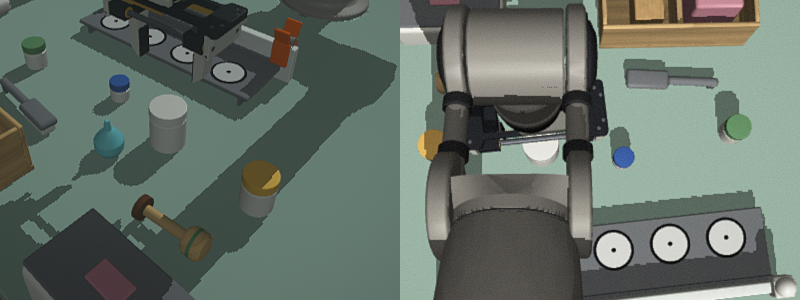

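The picture shows the gripper straddling the white jar from above (scene view), and the table is clear below it. Going down on jar a.

```bash
python3 -m creep '[{"dx":-0.001,"dy":0.025,"dz":0,"rx":0,"ry":0,"rz":0,"gripper":1},{"dx":-0.001,"dy":0.06,"dz":0,"rx":0,"ry":0,"rz":0,"gripper":1},{"dx":-0.001,"dy":0.09,"dz":0,"rx":0,"ry":0,"rz":0,"gripper":1},{"dx":-0.001,"dy":0.11,"dz":0,"rx":0,"ry":0,"rz":0,"gripper":1},{"dx":-0.001,"dy":0.118,"dz":0,"rx":0,"ry":0,"rz":0,"gripper":1},{"dx":-0.001,"dy":0.118,"dz":0,"rx":0,"ry":0,"rz":0,"gripper":1}]' 20; python3 - <<'E'
from h import *
p,d=read_camera("scene"); cv2.imwrite("pics/scene2.png",p[150:450,150:550,::-1])
E
```

```text
time: 2.8
tool_pos: [0.6276, 0.0668, 0.0532]
tool_rot: [-1.571, -0.0, 1.657]
contact_force: [-0.3, -0.3, 0.2]
opening: 0.0918
```

View pics/scene2.png

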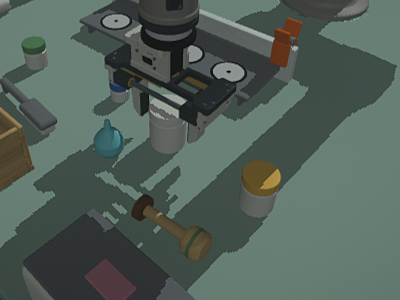

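The fingers stand either side of jar a (crop ~(167,125)) and the bulb is clear. Closing in stages.

```bash
python3 -m creep '[{"dx":0,"dy":0,"dz":0,"rx":0,"ry":0,"rz":0,"gripper":0.8},{"dx":0,"dy":0,"dz":0,"rx":0,"ry":0,"rz":0,"gripper":0.7},{"dx":0,"dy":0,"dz":0,"rx":0,"ry":0,"rz":0,"gripper":0.66},{"dx":0,"dy":0,"dz":0,"rx":0,"ry":0,"rz":0,"gripper":0.6},{"dx":0,"dy":0,"dz":0,"rx":0,"ry":0,"rz":0,"gripper":0.5},{"dx":0,"dy":0,"dz":0,"rx":0,"ry":0,"rz":0,"gripper":0.4},{"dx":0,"dy":0,"dz":0,"rx":0,"ry":0,"rz":0,"gripper":0.4},{"dx":0,"dy":-0.003,"dz":0,"rx":0,"ry":0,"rz":0,"gripper":0.4},{"dx":0,"dy":-0.01,"dz":0,"rx":0,"ry":0,"rz":0,"gripper":0.4},{"dx":0,"dy":-0.025,"dz":0,"rx":0,"ry":0,"rz":0,"gripper":0.4},{"dx":0,"dy":-0.045,"dz":0,"rx":0,"ry":0,"rz":0,"gripper":0.4},{"dx":0,"dy":-0.065,"dz":0,"rx":0,"ry":0,"rz":0,"gripper":0.4},{"dx":0,"dy":-0.075,"dz":0,"rx":0,"ry":0,"rz":0,"gripper":0.4}]' 20;  python3 - <<'E'
from h import *
p,d=read_camera("scene"); cv2.imwrite("pics/scene3.png",p[100:400,150:550,::-1])
E
python3 g.py .4432 .0462 .128
```

```text
time: 4.47
tool_pos: [0.6282, 0.0663, 0.1299]
tool_rot: [-1.574, 0.0, 1.656]
contact_force: [-0.6, 0.3, -1.4]
opening: 0.06
pos [0.6285 0.0663 0.1306] rot [-1.5747e+00  3.0000e-04  1.6560e+00] t 4.525 F [ 1.1 -1.3 -0.3] open 0.06
d [-0.0042  0.0019  0.1864] r [ 0.0039  0.     -0.0003]
```

View pics/scene3.png

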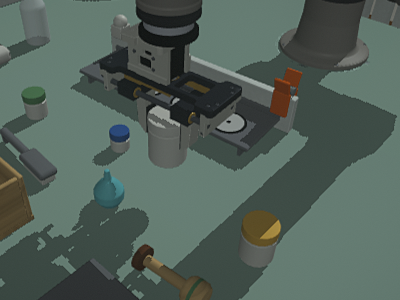

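Jar a is held and off the table. Carrying it over mark 1.

```bash
python3 -m creep '[{"dx":0,"dy":0,"dz":0.012,"rx":0,"ry":0,"rz":0,"gripper":0.4},{"dx":-0.001,"dy":0,"dz":0.035,"rx":0,"ry":0,"rz":0,"gripper":0.4},{"dx":-0.002,"dy":0,"dz":0.065,"rx":0,"ry":0,"rz":0,"gripper":0.4},{"dx":-0.002,"dy":0,"dz":0.097,"rx":0,"ry":0,"rz":0,"gripper":0.4},{"dx":-0.003,"dy":0,"dz":0.128,"rx":0,"ry":0,"rz":0,"gripper":0.4},{"dx":-0.004,"dy":0,"dz":0.155,"rx":0,"ry":0,"rz":0,"gripper":0.4},{"dx":-0.004,"dy":0,"dz":0.175,"rx":0,"ry":0,"rz":0,"gripper":0.4},{"dx":-0.004,"dy":0,"dz":0.184,"rx":0,"ry":0,"rz":0,"gripper":0.4},{"dx":-0.004,"dy":0.005,"dz":0.186,"rx":0,"ry":0,"rz":0,"gripper":0.4},{"dx":-0.004,"dy":0.015,"dz":0.186,"rx":0,"ry":0,"rz":0,"gripper":0.4},{"dx":-0.004,"dy":0.028,"dz":0.186,"rx":0,"ry":0,"rz":0,"gripper":0.4},{"dx":-0.004,"dy":0.036,"dz":0.186,"rx":0,"ry":0,"rz":0,"gripper":0.4},{"dx":-0.004,"dy":0.04,"dz":0.186,"rx":0,"ry":0,"rz":0,"gripper":0.4},{"dx":-0.004,"dy":0.04,"dz":0.186,"rx":0,"ry":0,"rz":0,"gripper":0.4}]' 20;  python3 - <<'E'
from h import *
p,d=read_camera("scene"); cv2.imwrite("pics/scene4.png",p[100:400,150:550,::-1])
p,d=read_camera("top"); cv2.imwrite("pics/top4.png",p[:,:,::-1])
E
python3 g.py .4438 .0462 .0835
```

```text
time: 6.28
tool_pos: [0.4425, 0.0465, 0.0874]
tool_rot: [-1.57, -0.0, 1.656]
contact_force: [0.3, 0.1, -0.7]
opening: 0.0597
pos [0.4427 0.0465 0.0879] rot [-1.5713 -0.      1.656 ] t 6.375 F [ 0.4  0.3 -1.7] open 0.0593
d [-0.0003  0.0044 -0.001 ] r [ 0.0005 -0.      0.    ]
```

View pics/scene4.png

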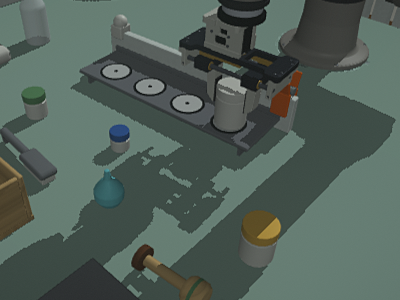

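```bash
python3 -m creep '[{"dx":0,"dy":0.001,"dz":-0.001,"rx":0,"ry":0,"rz":0,"gripper":0.4},{"dx":0,"dy":0.002,"dz":-0.001,"rx":0,"ry":0,"rz":0,"gripper":0.4},{"dx":0,"dy":0.003,"dz":-0.001,"rx":0,"ry":0,"rz":0,"gripper":0.4},{"dx":0,"dy":0.003,"dz":-0.001,"rx":0,"ry":0,"rz":0,"gripper":0.4}]' 20; python3 g.py .4438 .0462 .0835
```

```text
time: 6.88
tool_pos: [0.4434, 0.0466, 0.0847]
tool_rot: [-1.571, -0.0, 1.656]
contact_force: [0.8, 0.6, -1.8]
opening: 0.0601
pos [0.4434 0.0466 0.0847] rot [-1.5707e+00 -1.0000e-04  1.6560e+00] t 6.875 F [ 0.8  0.6 -1.8] open 0.0601
d [-0.0004  0.0012 -0.0003] r [-0.0001  0.      0.0001]
```

```bash
python3 -m creep '[{"dx":0,"dy":0.001,"dz":0,"rx":0,"ry":0,"rz":0,"gripper":0.4},{"dx":0,"dy":0.001,"dz":0,"rx":0,"ry":0,"rz":0,"gripper":0.4}]' 20; python3 -m creep '[{"dx":0,"dy":0.001,"dz":0,"rx":0,"ry":0,"rz":0,"gripper":0.4},{"dx":0,"dy":0.001,"dz":0,"rx":0,"ry":0,"rz":0,"gripper":0.4}]' 20
```

```text
time: 7.12
tool_pos: [0.4435, 0.0465, 0.0837]
tool_rot: [-1.571, -0.0, 1.656]
contact_force: [-0.2, -0.5, -2.2]
opening: 0.0597
time: 7.38
tool_pos: [0.4436, 0.0466, 0.0829]
tool_rot: [-1.571, -0.0, 1.656]
contact_force: [-0.9, 0.7, 1.3]
opening: 0.0598
```

The force changed from −2 N to +1.3 N, so jar a is on the shelf. Letting go, moving up, and over towards jar b.

```bash
python3 -m creep '[{"dx":0,"dy":0,"dz":0,"rx":0,"ry":0,"rz":0,"gripper":0.66},{"dx":0,"dy":0,"dz":0,"rx":0,"ry":0,"rz":0,"gripper":0.7},{"dx":0,"dy":0,"dz":0,"rx":0,"ry":0,"rz":0,"gripper":0.8},{"dx":0,"dy":0,"dz":0,"rx":0,"ry":0,"rz":0,"gripper":0.8},{"dx":0,"dy":-0.02,"dz":0,"rx":0,"ry":0,"rz":0,"gripper":0.8},{"dx":0,"dy":-0.05,"dz":0,"rx":0,"ry":0,"rz":0,"gripper":0.8},{"dx":0,"dy":-0.085,"dz":0,"rx":0,"ry":0,"rz":0,"gripper":0.8},{"dx":0,"dy":-0.1,"dz":0,"rx":0,"ry":0,"rz":0,"gripper":0.8}]' 20; python3 g.py .6298 .2437 .15
```

```text
time: 8.38
tool_pos: [0.4442, 0.0465, 0.1846]
tool_rot: [-1.574, 0.0, 1.656]
contact_force: [-0.3, 0.2, -0.7]
opening: 0.0738
pos [0.4442 0.0465 0.1846] rot [-1.5738e+00  4.0000e-04  1.6560e+00] t 8.375 F [-0.3  0.2 -0.7] open 0.0738
d [ 0.1807  0.0351 -0.2016] r [ 0.003   0.     -0.0004]
```

```bash
python3 -m creep '[{"dx":0.01,"dy":0,"dz":-0.012,"rx":0,"ry":0,"rz":0,"gripper":0.9},{"dx":0.03,"dy":0,"dz":-0.035,"rx":0,"ry":0,"rz":0,"gripper":0.9},{"dx":0.06,"dy":0,"dz":-0.067,"rx":0,"ry":0,"rz":0,"gripper":0.9},{"dx":0.09,"dy":0,"dz":-0.1,"rx":0,"ry":0,"rz":0,"gripper":0.9},{"dx":0.12,"dy":0.01,"dz":-0.134,"rx":0,"ry":0,"rz":0,"gripper":0.9},{"dx":0.15,"dy":0.02,"dz":-0.168,"rx":0,"ry":0,"rz":0,"gripper":0.9},{"dx":0.17,"dy":0.03,"dz":-0.19,"rx":0,"ry":0,"rz":0,"gripper":0.9},{"dx":0.18,"dy":0.035,"dz":-0.2,"rx":0,"ry":0,"rz":0,"gripper":0.9},{"dx":0.181,"dy":0.035,"dz":-0.202,"rx":0,"ry":0,"rz":0,"gripper":0.9},{"dx":0.181,"dy":0.035,"dz":-0.202,"rx":0,"ry":0,"rz":0,"gripper":0.9}]' 20; python3 g.py .6298 .2437 .043;  python3 - <<'E'
from h import *
p,d=read_camera("scene"); cv2.imwrite("pics/scene5.png",p[100:400,150:550,::-1])
p,d=read_camera("top"); cv2.imwrite("pics/top5.png",p[:,:,::-1]); np.savez("/tmp/top5.npz",p=p,d=d)
E
```

```text
time: 9.62
tool_pos: [0.6291, 0.2442, 0.1469]
tool_rot: [-1.57, 0.0, 1.656]
contact_force: [0.3, 0.5, -0.2]
opening: 0.083
pos [0.6291 0.2442 0.1469] rot [-1.5697e+00  2.0000e-04  1.6561e+00] t 9.625 F [ 0.3  0.5 -0.2] open 0.083
d [-0.0005  0.1039 -0.0008] r [-0.0011  0.0001 -0.0002]
```

View pics/scene5.png

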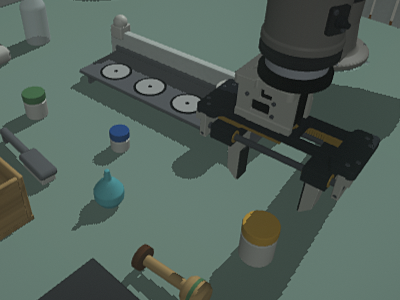

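View pics/top5.png

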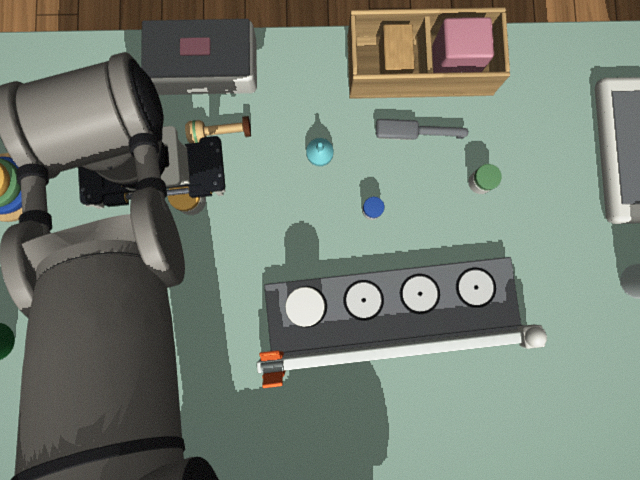

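Jar a now stands on mark 1 (top view, lid at (305,307)). The gripper is above the yellow jar. Measuring how well a is centred.

```bash
cat > c.py <<'E'
from h import *
import sys
# lid centre by top-camera depth: c.py file x y zguess
d=np.load(sys.argv[1])['d']; P=cloud('top',d).reshape(-1,3)
for a in sys.argv[2:]:
    x,y,z=map(float,a.split(','))
    q=P[(abs(P[:,2]-z)<.008)&(np.hypot(P[:,0]-x,P[:,1]-y)<.045)]
    q=q[abs(q[:,2]-np.median(q[:,2]))<.004]
    c,r=cv2.minEnclosingCircle(q[:,:2].astype(np.float32)); print(a,np.round(c,4),'mean',q.mean(0).round(4),round(r,4))
E
python3 c.py /tmp/top5.npz .4412,.0452,.107
```

```text
.4412,.0452,.107 [0.4418 0.0475] mean [0.4417 0.0475 0.1063] 0.0299
```

```bash
python3 -m creep '[{"dx":0,"dy":0.02,"dz":-0.001,"rx":0,"ry":0,"rz":0,"gripper":0.9},{"dx":-0.001,"dy":0.05,"dz":-0.001,"rx":0,"ry":0,"rz":0,"gripper":0.9},{"dx":-0.001,"dy":0.08,"dz":-0.001,"rx":0,"ry":0,"rz":0,"gripper":0.9},{"dx":-0.001,"dy":0.098,"dz":-0.001,"rx":0,"ry":0,"rz":0,"gripper":0.9},{"dx":-0.001,"dy":0.103,"dz":-0.001,"rx":0,"ry":0,"rz":0,"gripper":0.9},{"dx":-0.001,"dy":0.103,"dz":-0.001,"rx":0,"ry":0,"rz":0,"gripper":0.9}]' 20; python3 - <<'E'
from h import *
p,d=read_camera("scene"); cv2.imwrite("pics/scene6.png",p[100:400,150:550,::-1])
E
```

```text
time: 10.48
tool_pos: [0.6309, 0.2432, 0.0454]
tool_rot: [-1.572, -0.0, 1.656]
contact_force: [-1.0, -0.7, 0.5]
opening: 0.0825
```

View pics/scene6.png

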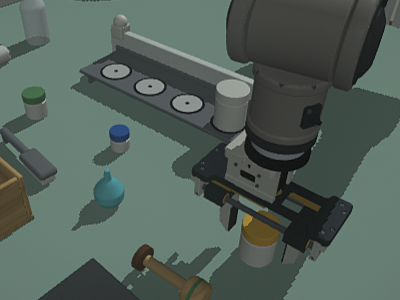

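Per the top camera, jar a sits 2.3 mm off its mark along the row, which I'll check later. The fingers straddle the yellow jar, so I'm closing on it.

```bash
python3 -m creep '[{"dx":0,"dy":0.002,"dz":0.001,"rx":0,"ry":0,"rz":0,"gripper":0.75},{"dx":0,"dy":0.002,"dz":0.001,"rx":0,"ry":0,"rz":0,"gripper":0.65},{"dx":0,"dy":0.002,"dz":0.001,"rx":0,"ry":0,"rz":0,"gripper":0.58},{"dx":0,"dy":0.002,"dz":0.001,"rx":0,"ry":0,"rz":0,"gripper":0.5},{"dx":0,"dy":0.002,"dz":0.001,"rx":0,"ry":0,"rz":0,"gripper":0.4},{"dx":0,"dy":0.002,"dz":0.001,"rx":0,"ry":0,"rz":0,"gripper":0.35},{"dx":0,"dy":0.002,"dz":0.001,"rx":0,"ry":0,"rz":0,"gripper":0.35}]' 20; python3 -m creep '[{"dx":0,"dy":-0.003,"dz":0,"rx":0,"ry":0,"rz":0,"gripper":0.35},{"dx":0,"dy":-0.015,"dz":0,"rx":0,"ry":0,"rz":0,"gripper":0.35},{"dx":0,"dy":-0.04,"dz":0,"rx":0,"ry":0,"rz":0,"gripper":0.35},{"dx":0,"dy":-0.07,"dz":0,"rx":0,"ry":0,"rz":0,"gripper":0.35},{"dx":0,"dy":-0.1,"dz":0,"rx":0,"ry":0,"rz":0,"gripper":0.35},{"dx":0,"dy":-0.12,"dz":0,"rx":0,"ry":0,"rz":0,"gripper":0.35},{"dx":0,"dy":-0.125,"dz":0,"rx":0,"ry":0,"rz":0,"gripper":0.35}]' 20; python3 g.py .4518 -.0493 .15; python3 - <<'E'
from h import *
p,d=read_camera("scene"); cv2.imwrite("pics/scene7.png",p[:,:,::-1]); np.savez("/tmp/scene7.npz",p=p,d=d)
E
```

```text
time: 11.4
tool_pos: [0.6296, 0.2431, 0.043]
tool_rot: [-1.571, -0.0, 1.656]
contact_force: [-0.3, 0.2, 2.8]
opening: 0.0517
time: 12.28
tool_pos: [0.6301, 0.2433, 0.17]
tool_rot: [-1.574, -0.001, 1.656]
contact_force: [1.1, 0.7, -2.4]
opening: 0.0521
pos [0.6301 0.2433 0.17  ] rot [-1.5743e+00 -7.0000e-04  1.6560e+00] t 12.275 F [ 1.1  0.7 -2.4] open 0.0521
d [-0.2764  0.0191  0.2027] r [0.0035 0.     0.0007]
```

View pics/scene7.png

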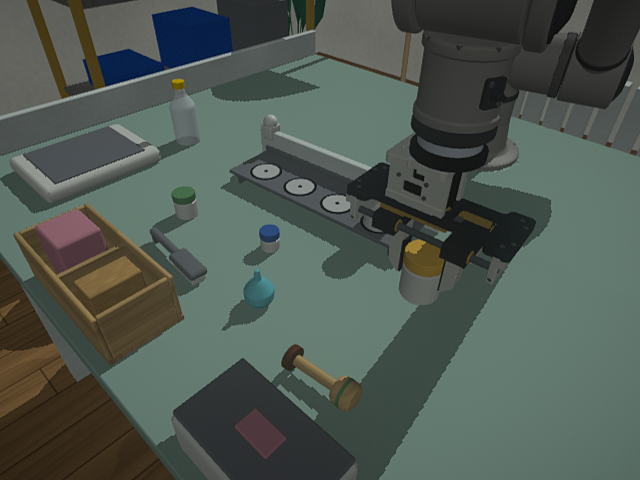

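```bash
python3 -m creep '[{"dx":-0.014,"dy":0,"dz":0.01,"rx":0,"ry":0,"rz":0,"gripper":0.35},{"dx":-0.04,"dy":0,"dz":0.03,"rx":0,"ry":0,"rz":0,"gripper":0.35},{"dx":-0.075,"dy":0,"dz":0.055,"rx":0,"ry":0,"rz":0,"gripper":0.35},{"dx":-0.11,"dy":0,"dz":0.08,"rx":0,"ry":0,"rz":0,"gripper":0.35},{"dx":-0.145,"dy":0,"dz":0.107,"rx":0,"ry":0,"rz":0,"gripper":0.35},{"dx":-0.18,"dy":0,"dz":0.132,"rx":0,"ry":0,"rz":0,"gripper":0.35},{"dx":-0.215,"dy":0,"dz":0.158,"rx":0,"ry":0,"rz":0,"gripper":0.35},{"dx":-0.245,"dy":0,"dz":0.18,"rx":0,"ry":0,"rz":0,"gripper":0.35},{"dx":-0.267,"dy":0,"dz":0.196,"rx":0,"ry":0,"rz":0,"gripper":0.35},{"dx":-0.275,"dy":0,"dz":0.202,"rx":0,"ry":0,"rz":0,"gripper":0.35},{"dx":-0.277,"dy":0.01,"dz":0.203,"rx":0,"ry":0,"rz":0,"gripper":0.35},{"dx":-0.277,"dy":0.03,"dz":0.203,"rx":0,"ry":0,"rz":0,"gripper":0.35},{"dx":-0.277,"dy":0.055,"dz":0.203,"rx":0,"ry":0,"rz":0,"gripper":0.35},{"dx":-0.277,"dy":0.075,"dz":0.203,"rx":0,"ry":0,"rz":0,"gripper":0.35},{"dx":-0.277,"dy":0.083,"dz":0.203,"rx":0,"ry":0,"rz":0,"gripper":0.35},{"dx":-0.277,"dy":0.085,"dz":0.203,"rx":0,"ry":0,"rz":0,"gripper":0.35},{"dx":-0.277,"dy":0.085,"dz":0.203,"rx":0,"ry":0,"rz":0,"gripper":0.35}]' 20; python3 g.py .451 -.050 .073; python3 - <<'E'
from h import *
p,d=read_camera("scene"); cv2.imwrite("pics/scene8.png",p[:,:,::-1]); np.savez("/tmp/scene8.npz",p=p,d=d)
E
```

```text
time: 14.45
tool_pos: [0.4512, -0.05, 0.083]
tool_rot: [-1.572, 0.0, 1.656]
contact_force: [-0.9, -0.4, -1.3]
opening: 0.0515
pos [ 0.4512 -0.05    0.083 ] rot [-1.5715e+00  1.0000e-04  1.6563e+00] t 14.45 F [-0.9 -0.4 -1.3] open 0.0515
d [0.0001 0.01   0.0002] r [ 0.0007  0.0003 -0.0001]
```

View pics/scene8.png

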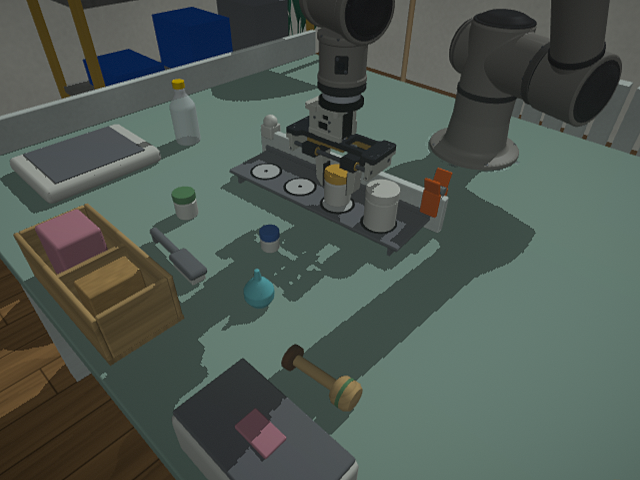

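Jar b (337,190) is over mark 2 and jar a (381,205) stands well on mark 1. Lowering.

```bash
python3 -m creep '[{"dx":0,"dy":0.003,"dz":0,"rx":0,"ry":0,"rz":0,"gripper":0.35},{"dx":0,"dy":0.006,"dz":0,"rx":0,"ry":0,"rz":0,"gripper":0.35},{"dx":0,"dy":0.008,"dz":0,"rx":0,"ry":0,"rz":0,"gripper":0.35},{"dx":0,"dy":0.008,"dz":0,"rx":0,"ry":0,"rz":0,"gripper":0.35}]' 20;python3 -m creep '[{"dx":0,"dy":0.001,"dz":0,"rx":0,"ry":0,"rz":0,"gripper":0.35},{"dx":0,"dy":0.001,"dz":0,"rx":0,"ry":0,"rz":0,"gripper":0.35}]' 20;python3 -m creep '[{"dx":0,"dy":0.001,"dz":0,"rx":0,"ry":0,"rz":0,"gripper":0.35},{"dx":0,"dy":0.001,"dz":0,"rx":0,"ry":0,"rz":0,"gripper":0.35}]' 20
```

```text
time: 15.0
tool_pos: [0.4507, -0.0502, 0.0745]
tool_rot: [-1.571, -0.0, 1.656]
contact_force: [0.1, 0.7, -1.5]
opening: 0.0519
time: 15.25
tool_pos: [0.4508, -0.0502, 0.0737]
tool_rot: [-1.571, -0.0, 1.656]
contact_force: [-0.9, 0.5, -1.0]
opening: 0.0517
time: 15.5
tool_pos: [0.4509, -0.0502, 0.0729]
tool_rot: [-1.571, 0.0, 1.656]
contact_force: [0.2, -0.4, 2.0]
opening: 0.0515
```

```bash
python3 -m creep '[{"dx":0,"dy":0,"dz":0,"rx":0,"ry":0,"rz":0,"gripper":0.58},{"dx":0,"dy":0,"dz":0,"rx":0,"ry":0,"rz":0,"gripper":0.62},{"dx":0,"dy":0,"dz":0,"rx":0,"ry":0,"rz":0,"gripper":0.7},{"dx":0,"dy":0,"dz":0,"rx":0,"ry":0,"rz":0,"gripper":0.7},{"dx":0,"dy":-0.015,"dz":0,"rx":0,"ry":0,"rz":0,"gripper":0.7},{"dx":0,"dy":-0.05,"dz":0,"rx":0,"ry":0,"rz":0,"gripper":0.7},{"dx":0,"dy":-0.09,"dz":0,"rx":0,"ry":0,"rz":0,"gripper":0.7},{"dx":0,"dy":-0.1,"dz":0,"rx":0,"ry":0,"rz":0,"gripper":0.7}]' 20; python3 g.py .651 -.2652 .13
```

```text
time: 16.5
tool_pos: [0.4519, -0.0505, 0.1749]
tool_rot: [-1.575, 0.002, 1.656]
contact_force: [-0.4, 0.1, -0.5]
opening: 0.0645
pos [ 0.4519 -0.0505  0.1749] rot [-1.5751e+00  1.5000e-03  1.6560e+00] t 16.5 F [-0.4  0.1 -0.5] open 0.0645
d [-0.2308  0.046  -0.1799] r [ 0.0043  0.     -0.0015]
```

```bash
python3 -m creep '[{"dx":-0.012,"dy":0,"dz":-0.009,"rx":0,"ry":0,"rz":0,"gripper":0.8},{"dx":-0.035,"dy":0,"dz":-0.027,"rx":0,"ry":0,"rz":0,"gripper":0.8},{"dx":-0.07,"dy":0,"dz":-0.055,"rx":0,"ry":0,"rz":0,"gripper":0.8},{"dx":-0.11,"dy":0,"dz":-0.085,"rx":0,"ry":0,"rz":0,"gripper":0.8},{"dx":-0.15,"dy":0.01,"dz":-0.117,"rx":0,"ry":0,"rz":0,"gripper":0.8},{"dx":-0.19,"dy":0.02,"dz":-0.148,"rx":0,"ry":0,"rz":0,"gripper":0.8},{"dx":-0.215,"dy":0.035,"dz":-0.168,"rx":0,"ry":0,"rz":0,"gripper":0.8},{"dx":-0.228,"dy":0.044,"dz":-0.178,"rx":0,"ry":0,"rz":0,"gripper":0.8},{"dx":-0.231,"dy":0.045,"dz":-0.18,"rx":0,"ry":0,"rz":0,"gripper":0.8},{"dx":-0.231,"dy":0.045,"dz":-0.18,"rx":0,"ry":0,"rz":0,"gripper":0.8}]' 20; python3 g.py .651 -.2652 .034; python3 - <<'E'
from h import *
p,d=read_camera("scene"); cv2.imwrite("pics/scene9.png",p[:,:,::-1]); np.savez("/tmp/scene9.npz",p=p,d=d)
p,d=read_camera("top"); cv2.imwrite("pics/top9.png",p[:,:,::-1]); np.savez("/tmp/top9.npz",p=p,d=d)
E
python3 c.py /tmp/top9.npz .4412,.0452,.107 .4492,-.0495,.095
python3 c.py /tmp/top0.npz .4412,.0452,.031 .4492,-.0495,.031
```

```text
time: 17.75
tool_pos: [0.6493, -0.2651, 0.1265]
tool_rot: [-1.569, -0.001, 1.656]
contact_force: [-1.6, 0.7, -0.4]
opening: 0.0737
pos [ 0.6493 -0.2651  0.1265] rot [-1.5693e+00 -1.1000e-03  1.6558e+00] t 17.75 F [-1.6  0.7 -0.4] open 0.0737
d [-0.0004  0.0925 -0.0018] r [-0.0015 -0.0002  0.0011]
.4412,.0452,.107 [0.4481 0.0531] mean [0.4549 0.0595 0.1063] 0.028
.4492,-.0495,.095 [ 0.4652 -0.0573] mean [ 0.467  -0.0592  0.0942] 0.0183
.4412,.0452,.031 [0.4412 0.0451] mean [0.4408 0.045  0.0311] 0.0451
.4492,-.0495,.031 [ 0.4492 -0.0495] mean [ 0.4489 -0.0494  0.0311] 0.0451
```

View pics/scene9.png

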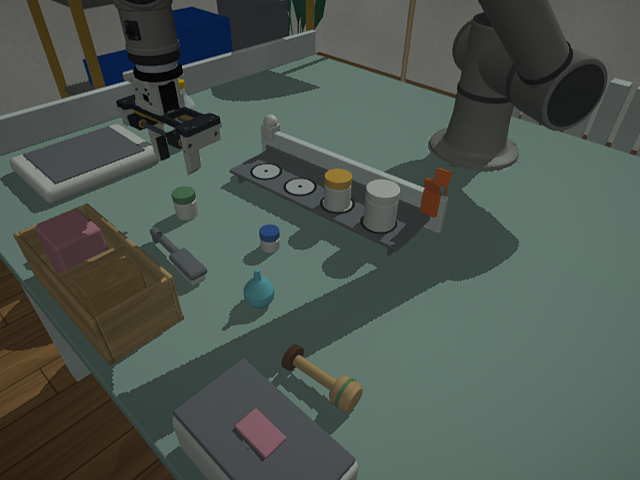

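View pics/top9.png

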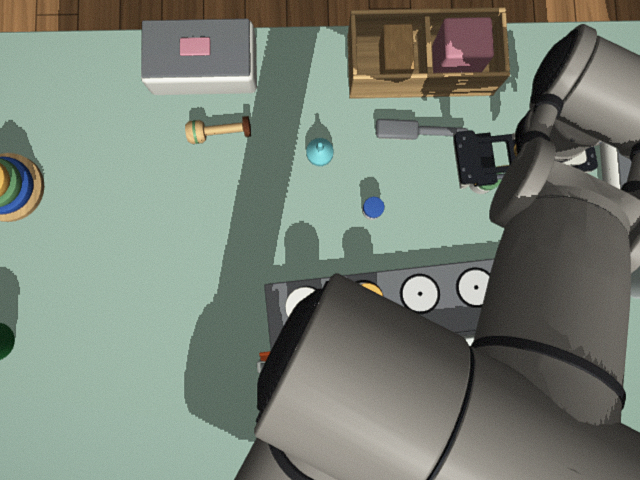

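In the scene view, jars b (338,190) and a (381,205) stand within their rings. The gripper is above the green jar (184,203). Descending.

```bash
python3 -m creep '[{"dx":0,"dy":0.02,"dz":-0.001,"rx":0,"ry":0,"rz":0,"gripper":0.8},{"dx":0,"dy":0.05,"dz":-0.001,"rx":0,"ry":0,"rz":0,"gripper":0.8},{"dx":0,"dy":0.078,"dz":-0.001,"rx":0,"ry":0,"rz":0,"gripper":0.8},{"dx":0,"dy":0.091,"dz":-0.001,"rx":0,"ry":0,"rz":0,"gripper":0.8},{"dx":0,"dy":0.093,"dz":-0.001,"rx":0,"ry":0,"rz":0,"gripper":0.8},{"dx":0,"dy":0.093,"dz":-0.001,"rx":0,"ry":0,"rz":0,"gripper":0.8}]' 20; python3 - <<'E'
from h import *
p,d=read_camera("scene"); cv2.imwrite("pics/scene10.png",p[50:350,50:450,::-1])
E
```

```text
time: 18.6
tool_pos: [0.6514, -0.2651, 0.036]
tool_rot: [-1.573, 0.001, 1.656]
contact_force: [0.4, -0.6, -0.3]
opening: 0.0735
```

View pics/scene10.png

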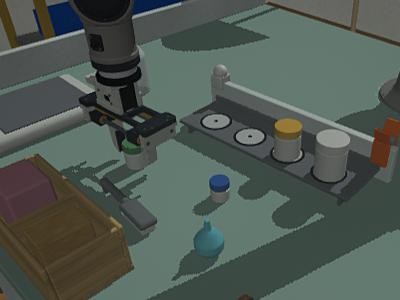

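The green jar is between the fingers (crop ~(135,150)). Closing and lifting.

```bash
python3 -m creep '[{"dx":0,"dy":0.001,"dz":0,"rx":0,"ry":0,"rz":0,"gripper":0.65},{"dx":0,"dy":0.001,"dz":0,"rx":0,"ry":0,"rz":0,"gripper":0.55},{"dx":0,"dy":0.001,"dz":0,"rx":0,"ry":0,"rz":0,"gripper":0.49},{"dx":0,"dy":0.001,"dz":0,"rx":0,"ry":0,"rz":0,"gripper":0.42},{"dx":0,"dy":0.001,"dz":0,"rx":0,"ry":0,"rz":0,"gripper":0.3},{"dx":0,"dy":0.001,"dz":0,"rx":0,"ry":0,"rz":0,"gripper":0.28},{"dx":0,"dy":0.001,"dz":0,"rx":0,"ry":0,"rz":0,"gripper":0.28}]' 20; python3 -m creep '[{"dx":0,"dy":-0.003,"dz":0,"rx":0,"ry":0,"rz":0,"gripper":0.28},{"dx":0,"dy":-0.015,"dz":0,"rx":0,"ry":0,"rz":0,"gripper":0.28},{"dx":0,"dy":-0.04,"dz":0,"rx":0,"ry":0,"rz":0,"gripper":0.28},{"dx":0,"dy":-0.07,"dz":0,"rx":0,"ry":0,"rz":0,"gripper":0.28},{"dx":0,"dy":-0.09,"dz":0,"rx":0,"ry":0,"rz":0,"gripper":0.28},{"dx":0,"dy":-0.1,"dz":0,"rx":0,"ry":0,"rz":0,"gripper":0.28},{"dx":0,"dy":-0.1,"dz":0,"rx":0,"ry":0,"rz":0,"gripper":0.28}]' 20; python3 g.py .459 -.1448 .08
```

```text
time: 19.52
tool_pos: [0.6509, -0.265, 0.0339]
tool_rot: [-1.571, 0.0, 1.656]
contact_force: [-0.3, -0.0, 2.3]
opening: 0.0434
time: 20.4
tool_pos: [0.651, -0.265, 0.1345]
tool_rot: [-1.572, 0.001, 1.656]
contact_force: [0.3, 0.2, -1.4]
opening: 0.0436
pos [ 0.651  -0.265   0.1345] rot [-1.572e+00  6.000e-04  1.656e+00] t 20.4 F [ 0.3  0.2 -1.4] open 0.0436
d [0.1362 0.0542 0.1811] r [ 0.0012  0.     -0.0006]
```

```bash
python3 -m creep '[{"dx":0.008,"dy":0,"dz":0.01,"rx":0,"ry":0,"rz":0,"gripper":0.28},{"dx":0.023,"dy":0,"dz":0.03,"rx":0,"ry":0,"rz":0,"gripper":0.28},{"dx":0.045,"dy":0,"dz":0.06,"rx":0,"ry":0,"rz":0,"gripper":0.28},{"dx":0.07,"dy":0,"dz":0.093,"rx":0,"ry":0,"rz":0,"gripper":0.28},{"dx":0.095,"dy":0,"dz":0.126,"rx":0,"ry":0,"rz":0,"gripper":0.28},{"dx":0.118,"dy":0,"dz":0.157,"rx":0,"ry":0,"rz":0,"gripper":0.28},{"dx":0.132,"dy":0,"dz":0.175,"rx":0,"ry":0,"rz":0,"gripper":0.28},{"dx":0.136,"dy":0,"dz":0.181,"rx":0,"ry":0,"rz":0,"gripper":0.28},{"dx":0.136,"dy":0.015,"dz":0.181,"rx":0,"ry":0,"rz":0,"gripper":0.28},{"dx":0.136,"dy":0.035,"dz":0.181,"rx":0,"ry":0,"rz":0,"gripper":0.28},{"dx":0.136,"dy":0.052,"dz":0.181,"rx":0,"ry":0,"rz":0,"gripper":0.28},{"dx":0.136,"dy":0.06,"dz":0.181,"rx":0,"ry":0,"rz":0,"gripper":0.28},{"dx":0.136,"dy":0.063,"dz":0.181,"rx":0,"ry":0,"rz":0,"gripper":0.28},{"dx":0.136,"dy":0.063,"dz":0.181,"rx":0,"ry":0,"rz":0,"gripper":0.28}]' 20; python3 g.py .459 -.1448 .0637; python3 - <<'E'
from h import *
p,d=read_camera("scene"); cv2.imwrite("pics/scene11.png",p[50:350,100:500,::-1])
E
```

```text
time: 22.15
tool_pos: [0.4592, -0.145, 0.0708]
tool_rot: [-1.571, 0.0, 1.656]
contact_force: [0.2, -0.3, -1.5]
opening: 0.0436
pos [ 0.4592 -0.145   0.0708] rot [-1.5712e+00  1.0000e-04  1.6560e+00] t 22.15 F [ 0.2 -0.3 -1.5] open 0.0436
d [0.0002 0.0071 0.0002] r [ 0.0004 -0.     -0.0001]
```

View pics/scene11.png

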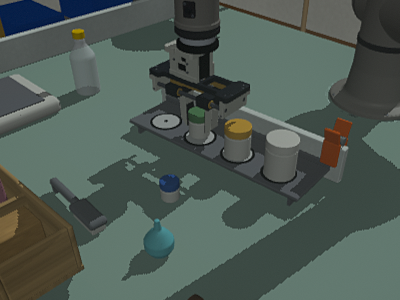

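Jar c (crop (197,125)) is over mark 3. Lowering.

```bash
python3 -m creep '[{"dx":0,"dy":0.003,"dz":0,"rx":0,"ry":0,"rz":0,"gripper":0.28},{"dx":0,"dy":0.005,"dz":0,"rx":0,"ry":0,"rz":0,"gripper":0.28},{"dx":0,"dy":0.006,"dz":0,"rx":0,"ry":0,"rz":0,"gripper":0.28},{"dx":0,"dy":0.006,"dz":0,"rx":0,"ry":0,"rz":0,"gripper":0.28}]' 20;python3 -m creep '[{"dx":0,"dy":0.001,"dz":0,"rx":0,"ry":0,"rz":0,"gripper":0.28},{"dx":0,"dy":0.001,"dz":0,"rx":0,"ry":0,"rz":0,"gripper":0.28}]' 20;python3 -m creep '[{"dx":0,"dy":0.001,"dz":0,"rx":0,"ry":0,"rz":0,"gripper":0.28},{"dx":0,"dy":0.001,"dz":0,"rx":0,"ry":0,"rz":0,"gripper":0.28}]' 20
```

```text
time: 22.7
tool_pos: [0.4588, -0.1448, 0.0647]
tool_rot: [-1.571, -0.0, 1.656]
contact_force: [-0.4, 0.2, -0.9]
opening: 0.0439
time: 22.95
tool_pos: [0.4589, -0.1449, 0.0638]
tool_rot: [-1.571, 0.0, 1.656]
contact_force: [-0.1, 1.1, -0.6]
opening: 0.0436
time: 23.2
tool_pos: [0.459, -0.1449, 0.0637]
tool_rot: [-1.571, 0.0, 1.656]
contact_force: [-3.0, 1.6, 11.2]
opening: 0.0434
```

```bash
python3 -m creep '[{"dx":0,"dy":-0.001,"dz":0,"rx":0,"ry":0,"rz":0,"gripper":0.28},{"dx":0,"dy":-0.001,"dz":0,"rx":0,"ry":0,"rz":0,"gripper":0.5},{"dx":0,"dy":-0.001,"dz":0,"rx":0,"ry":0,"rz":0,"gripper":0.55},{"dx":0,"dy":-0.001,"dz":0,"rx":0,"ry":0,"rz":0,"gripper":0.62},{"dx":0,"dy":-0.001,"dz":0,"rx":0,"ry":0,"rz":0,"gripper":0.62},{"dx":0,"dy":-0.015,"dz":0,"rx":0,"ry":0,"rz":0,"gripper":0.62},{"dx":0,"dy":-0.05,"dz":0,"rx":0,"ry":0,"rz":0,"gripper":0.62},{"dx":0,"dy":-0.09,"dz":0,"rx":0,"ry":0,"rz":0,"gripper":0.62},{"dx":0,"dy":-0.1,"dz":0,"rx":0,"ry":0,"rz":0,"gripper":0.62}]' 20; python3 g.py .6057 -.0718 .12
```

```text
time: 24.32
tool_pos: [0.4601, -0.1454, 0.1659]
tool_rot: [-1.576, 0.003, 1.656]
contact_force: [-0.5, 0.4, -0.0]
opening: 0.057
pos [ 0.4601 -0.1454  0.1659] rot [-1.5757  0.0029  1.6561] t 24.325 F [-0.5  0.4 -0. ] open 0.057
d [ 0.0611  0.0465 -0.1511] r [ 0.0049  0.0001 -0.0029]
```

```bash
python3 -m creep '[{"dx":0.005,"dy":0,"dz":-0.012,"rx":0,"ry":0,"rz":0,"gripper":0.75},{"dx":0.014,"dy":0,"dz":-0.035,"rx":0,"ry":0,"rz":0,"gripper":0.75},{"dx":0.028,"dy":0,"dz":-0.07,"rx":0,"ry":0,"rz":0,"gripper":0.75},{"dx":0.042,"dy":0.01,"dz":-0.105,"rx":0,"ry":0,"rz":0,"gripper":0.75},{"dx":0.054,"dy":0.025,"dz":-0.135,"rx":0,"ry":0,"rz":0,"gripper":0.75},{"dx":0.06,"dy":0.04,"dz":-0.149,"rx":0,"ry":0,"rz":0,"gripper":0.75},{"dx":0.061,"dy":0.045,"dz":-0.151,"rx":0,"ry":0,"rz":0,"gripper":0.75},{"dx":0.061,"dy":0.045,"dz":-0.151,"rx":0,"ry":0,"rz":0,"gripper":0.75}]' 20; python3 g.py .6057 -.0718 .024; python3 - <<'E'
from h import *
p,d=read_camera("scene"); cv2.imwrite("pics/scene12.png",p[50:350,100:500,::-1])
E
```

```text
time: 25.32
tool_pos: [0.6032, -0.0714, 0.117]
tool_rot: [-1.569, -0.001, 1.656]
contact_force: [0.4, 0.3, 0.3]
opening: 0.0689
pos [ 0.6032 -0.0714  0.117 ] rot [-1.5689e+00 -5.0000e-04  1.6558e+00] t 25.325 F [0.4 0.3 0.3] open 0.0689
d [-0.0007  0.093  -0.0026] r [-0.0019 -0.0002  0.0005]
```

View pics/scene12.png

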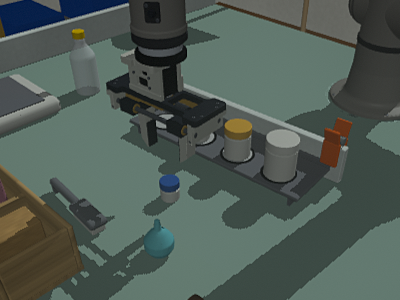

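The gripper is lined up above the blue jar (crop (170,187)), and the bulb is in front of it and clear.

```bash
python3 -m creep '[{"dx":-0.001,"dy":0.02,"dz":-0.002,"rx":0,"ry":0,"rz":0,"gripper":0.75},{"dx":-0.001,"dy":0.05,"dz":-0.002,"rx":0,"ry":0,"rz":0,"gripper":0.75},{"dx":-0.001,"dy":0.075,"dz":-0.002,"rx":0,"ry":0,"rz":0,"gripper":0.75},{"dx":-0.001,"dy":0.088,"dz":-0.002,"rx":0,"ry":0,"rz":0,"gripper":0.75},{"dx":-0.001,"dy":0.092,"dz":-0.002,"rx":0,"ry":0,"rz":0,"gripper":0.75},{"dx":-0.001,"dy":0.092,"dz":-0.002,"rx":0,"ry":0,"rz":0,"gripper":0.75}]' 20; python3 - <<'E'
from h import *
p,d=read_camera("scene"); cv2.imwrite("pics/scene13.png",p[50:350,100:500,::-1])
E
```

```text
time: 26.12
tool_pos: [0.6066, -0.0723, 0.0265]
tool_rot: [-1.572, 0.0, 1.656]
contact_force: [-0.4, -0.5, -0.2]
opening: 0.0689
```

View pics/scene13.png

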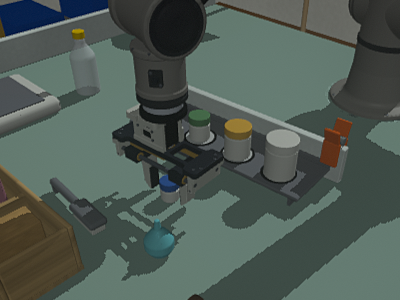

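The blue jar (crop (169,188)) is between the fingers. Closing.

```bash
python3 -m creep '[{"dx":0,"dy":0.001,"dz":0,"rx":0,"ry":0,"rz":0,"gripper":0.6},{"dx":0,"dy":0.001,"dz":0,"rx":0,"ry":0,"rz":0,"gripper":0.5},{"dx":0,"dy":0.001,"dz":0,"rx":0,"ry":0,"rz":0,"gripper":0.43},{"dx":0,"dy":0.001,"dz":0,"rx":0,"ry":0,"rz":0,"gripper":0.38},{"dx":0,"dy":0.001,"dz":0,"rx":0,"ry":0,"rz":0,"gripper":0.3},{"dx":0,"dy":0.001,"dz":0,"rx":0,"ry":0,"rz":0,"gripper":0.2},{"dx":0,"dy":0.001,"dz":0,"rx":0,"ry":0,"rz":0,"gripper":0.2}]' 20; python3 -m creep '[{"dx":0,"dy":-0.003,"dz":0,"rx":0,"ry":0,"rz":0,"gripper":0.2},{"dx":0,"dy":-0.015,"dz":0,"rx":0,"ry":0,"rz":0,"gripper":0.2},{"dx":0,"dy":-0.04,"dz":0,"rx":0,"ry":0,"rz":0,"gripper":0.2},{"dx":0,"dy":-0.07,"dz":0,"rx":0,"ry":0,"rz":0,"gripper":0.2},{"dx":0,"dy":-0.1,"dz":0,"rx":0,"ry":0,"rz":0,"gripper":0.2},{"dx":0,"dy":-0.12,"dz":0,"rx":0,"ry":0,"rz":0,"gripper":0.2},{"dx":0,"dy":-0.125,"dz":0,"rx":0,"ry":0,"rz":0,"gripper":0.2}]' 20; python3 g.py .467 -.2395 .1
```

```text
time: 27.05
tool_pos: [0.6063, -0.0721, 0.0248]
tool_rot: [-1.571, 0.0, 1.656]
contact_force: [0.4, -0.6, 1.4]
opening: 0.0355
time: 27.92
tool_pos: [0.6069, -0.0722, 0.1519]
tool_rot: [-1.574, 0.001, 1.656]
contact_force: [0.0, -0.3, -0.7]
opening: 0.0356
pos [ 0.6069 -0.0722  0.1519] rot [-1.5742e+00  1.1000e-03  1.6561e+00] t 27.925 F [ 0.  -0.3 -0.7] open 0.0356
d [-0.1547  0.0516  0.1539] r [ 0.0034  0.0001 -0.0011]
```

```bash
python3 -m creep '[{"dx":-0.01,"dy":0,"dz":0.01,"rx":0,"ry":0,"rz":0,"gripper":0.2},{"dx":-0.03,"dy":0,"dz":0.03,"rx":0,"ry":0,"rz":0,"gripper":0.2},{"dx":-0.058,"dy":0,"dz":0.058,"rx":0,"ry":0,"rz":0,"gripper":0.2},{"dx":-0.087,"dy":0,"dz":0.087,"rx":0,"ry":0,"rz":0,"gripper":0.2},{"dx":-0.115,"dy":0,"dz":0.115,"rx":0,"ry":0,"rz":0,"gripper":0.2},{"dx":-0.138,"dy":0,"dz":0.138,"rx":0,"ry":0,"rz":0,"gripper":0.2},{"dx":-0.151,"dy":0,"dz":0.151,"rx":0,"ry":0,"rz":0,"gripper":0.2},{"dx":-0.155,"dy":0.01,"dz":0.154,"rx":0,"ry":0,"rz":0,"gripper":0.2},{"dx":-0.155,"dy":0.03,"dz":0.154,"rx":0,"ry":0,"rz":0,"gripper":0.2},{"dx":-0.155,"dy":0.055,"dz":0.154,"rx":0,"ry":0,"rz":0,"gripper":0.2},{"dx":-0.155,"dy":0.075,"dz":0.154,"rx":0,"ry":0,"rz":0,"gripper":0.2},{"dx":-0.155,"dy":0.085,"dz":0.154,"rx":0,"ry":0,"rz":0,"gripper":0.2},{"dx":-0.155,"dy":0.089,"dz":0.154,"rx":0,"ry":0,"rz":0,"gripper":0.2},{"dx":-0.155,"dy":0.089,"dz":0.154,"rx":0,"ry":0,"rz":0,"gripper":0.2}]' 20; python3 g.py .467 -.2395 .0546; python3 - <<'E'
from h import *
p,d=read_camera("scene"); cv2.imwrite("pics/scene14.png",p[50:350,100:500,::-1])
E
```

```text
time: 29.68
tool_pos: [0.4662, -0.2395, 0.0608]
tool_rot: [-1.571, 0.0, 1.656]
contact_force: [-0.2, 0.6, -0.9]
opening: 0.0353
pos [ 0.4662 -0.2395  0.0608] rot [-1.5711e+00  1.0000e-04  1.6564e+00] t 29.675 F [-0.2  0.6 -0.9] open 0.0353
d [-0.0001  0.0062 -0.0008] r [ 0.0003  0.0004 -0.0001]
```

View pics/scene14.png

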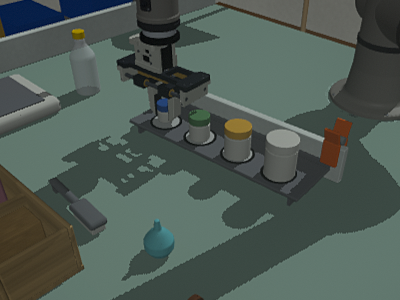

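Jar d (crop (166,112)) is over mark 4. Lowering.

```bash
python3 -m creep '[{"dx":0,"dy":0.003,"dz":-0.001,"rx":0,"ry":0,"rz":0,"gripper":0.2},{"dx":0,"dy":0.005,"dz":-0.001,"rx":0,"ry":0,"rz":0,"gripper":0.2},{"dx":0,"dy":0.005,"dz":-0.001,"rx":0,"ry":0,"rz":0,"gripper":0.2}]' 20;python3 -m creep '[{"dx":0,"dy":0.001,"dz":0,"rx":0,"ry":0,"rz":0,"gripper":0.2},{"dx":0,"dy":0.001,"dz":0,"rx":0,"ry":0,"rz":0,"gripper":0.2}]' 20
```

```text
time: 30.1
tool_pos: [0.4669, -0.2395, 0.0557]
tool_rot: [-1.571, -0.0, 1.656]
contact_force: [-0.1, 0.4, -0.6]
opening: 0.0352
time: 30.35
tool_pos: [0.467, -0.2395, 0.0548]
tool_rot: [-1.571, 0.0, 1.656]
contact_force: [-0.2, -0.3, 0.0]
opening: 0.0354
```

```bash
python3 -m creep '[{"dx":0,"dy":0.0005,"dz":0,"rx":0,"ry":0,"rz":0,"gripper":0.2},{"dx":0,"dy":0.0005,"dz":0,"rx":0,"ry":0,"rz":0,"gripper":0.2}]' 20
```

```text
time: 30.6
tool_pos: [0.467, -0.2395, 0.0548]
tool_rot: [-1.571, 0.0, 1.656]
contact_force: [-1.5, 1.0, 5.1]
opening: 0.0356
```

Down, with about 5 N of contact. Releasing, rising, and swinging clear of the camera.

```bash
python3 -m creep '[{"dx":0,"dy":0,"dz":0,"rx":0,"ry":0,"rz":0,"gripper":0.41},{"dx":0,"dy":0,"dz":0,"rx":0,"ry":0,"rz":0,"gripper":0.45},{"dx":0,"dy":0,"dz":0,"rx":0,"ry":0,"rz":0,"gripper":0.55},{"dx":0,"dy":0,"dz":0,"rx":0,"ry":0,"rz":0,"gripper":0.55},{"dx":0,"dy":-0.015,"dz":0,"rx":0,"ry":0,"rz":0,"gripper":0.55},{"dx":0,"dy":-0.05,"dz":0,"rx":0,"ry":0,"rz":0,"gripper":0.55},{"dx":0,"dy":-0.1,"dz":0,"rx":0,"ry":0,"rz":0,"gripper":0.55},{"dx":0,"dy":-0.15,"dz":0,"rx":0,"ry":0,"rz":0,"gripper":0.55},{"dx":-0.04,"dy":-0.17,"dz":0.03,"rx":0,"ry":0,"rz":0,"gripper":0.55},{"dx":-0.09,"dy":-0.17,"dz":0.07,"rx":0,"ry":0,"rz":0,"gripper":0.55},{"dx":-0.14,"dy":-0.17,"dz":0.11,"rx":0,"ry":0,"rz":0,"gripper":0.55},{"dx":-0.18,"dy":-0.17,"dz":0.15,"rx":0,"ry":0,"rz":0,"gripper":0.55},{"dx":-0.2,"dy":-0.17,"dz":0.18,"rx":0,"ry":0,"rz":0,"gripper":0.55},{"dx":-0.2,"dy":-0.17,"dz":0.18,"rx":0,"ry":0,"rz":0,"gripper":0.55}]' 20;  python3 - <<'E'
from h import *
for n in("scene","top"):
    p,d=read_camera(n); cv2.imwrite(f"pics/{n}15.png",p[:,:,::-1]); np.savez(f"/tmp/{n}15.npz",p=p,d=d)
E
python3 c.py /tmp/top15.npz .4412,.0452,.107 .4492,-.0495,.095 .4574,-.1442,.083 .4655,-.2389,.071
```

```text
time: 32.35
tool_pos: [0.3026, -0.4556, 0.225]
tool_rot: [-1.571, 0.001, 1.652]
contact_force: [-0.2, 0.3, -0.4]
opening: 0.05
.4412,.0452,.107 [0.4419 0.0476] mean [0.4417 0.0476 0.1063] 0.0298
.4492,-.0495,.095 [ 0.4498 -0.0492] mean [ 0.4496 -0.0489  0.0943] 0.026
.4574,-.1442,.083 [ 0.4584 -0.1436] mean [ 0.4581 -0.1434  0.0822] 0.0219
.4655,-.2389,.071 [ 0.4655 -0.2382] mean [ 0.4653 -0.2376  0.07  ] 0.0182
```

View pics/scene15.png

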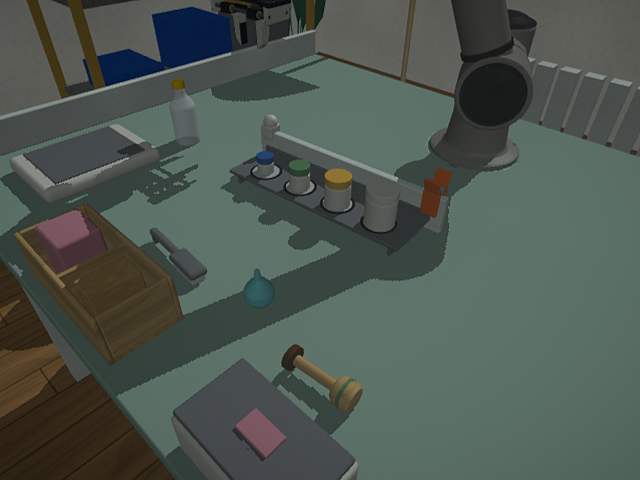

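View pics/top15.png

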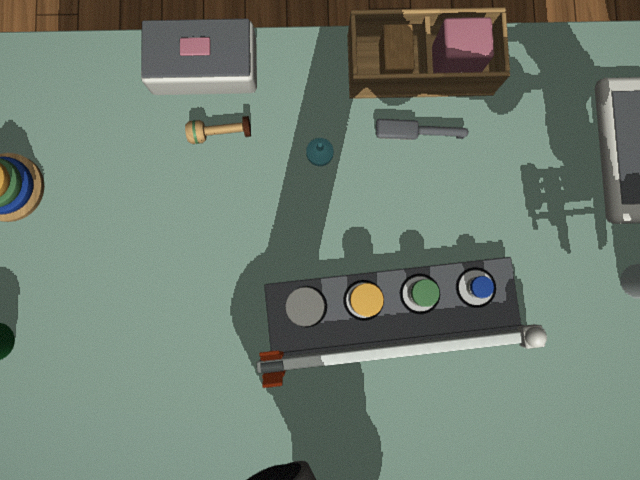

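Per the top camera, jars b, c and d are within 1 mm of their marks, and the bulb is still at (319,152). Jar a is 2.4 mm off along the row, so I'm zooming in to judge it.

```bash
python3 - <<'E'
import cv2,numpy as np
a=cv2.imread('pics/scene15.png')[140:260,230:460]; b=cv2.imread('pics/top15.png')[255:345,250:530]
a=cv2.resize(a,(690,360),interpolation=2);b=cv2.resize(b,(690,222),interpolation=2)
cv2.imwrite('pics/zoom15.png',np.clip(np.vstack([a,b])*1.6,0,255).astype(np.uint8))
E
python3 m.py 15 | grep bulb
```

```text
bulb top z 0.0487 c [0.7048 0.0167] r 0.0142 113
bulb scene z 0.0357 c [0.7096 0.019 ] r 0.0203 188
```

View pics/zoom15.png

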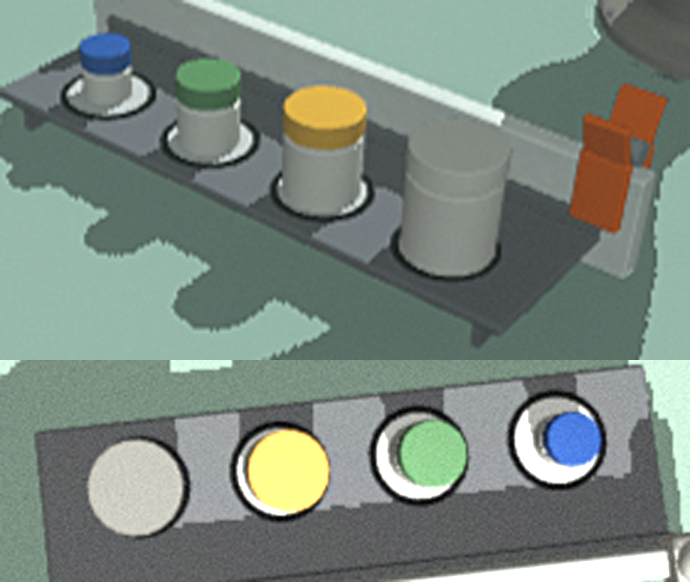

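All four jars stand upright inside their rings. Jar a is about 2 mm towards the clamp but still inside its ring, which leaves a 4 mm margin. The bulb hasn't moved. Handing in.

```bash
python3 -c "
from cell import robot; print(robot.hand_in())"
```

```text
the job is handed in; nothing more can be done
None
```

All four jars are upright on the shelf in height order. White is on mark 1 at the orange clamp's end, then yellow, green and blue on mark 4. I handed in after about 32 s with the gripper empty and clear of everything.

- **Setting down:** I lowered each jar in steps of about 1 mm until the force reading showed contact. The highest reading was about 11 N, on the green jar. Nothing was dropped or tipped.
- **Centring (top camera):** yellow, green and blue are each about 1 mm from their mark centres. The white jar is about 2.4 mm off, towards the clamp. I left it because it is still inside its ring, which is 4 mm wider than the jar all round.
- **Bulb:** the top camera shows it within 0.5 mm of where it started.
- **Disagreement:** the two cameras differed by about 3–5 mm in x (away from the robot) and up to 3 mm along the row. I placed the white jar using their average, and relied more on the top camera after that. The first move call was refused because its rows lacked some keys, and it moved nothing.

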